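# Seat a notched knife blade on its locating pin

## Task

Take the notched knife blade from the steel gauge block and lay it, bevel up, into the grey blade holder so that its notch drops over the brass locating pin and it lies flat on the bed; feel gently for the pin and never force the blade against the holder. Then swing the aluminium keeper arm fully round over the blade by its red knob and let go. Leave the loupe, the dial indicator and the marker pen where they are.

Things in the scene. Friction and masses are not known exactly. Their poses are not given: they have to be found in the camera images.
- blade: Steel knife blade, 66 (its y) x 36 (x) x 5 mm, 0.1 kg; origin: centre of underside; z up out of the bevelled face. Cutting edge at -x; in the middle of the back edge (+x) an open notch, 8 mm along y, 12.5 mm deep. It starts flat on the gauge block, both short ends overhanging 5 to 10 mm: grip it across these ends (66 mm) from above, fingertips up to 12 mm below its underside.
- rest_block: Drilled steel gauge block, fixed, 51 (x) x 76 (y) x 25 mm high; origin at the centre of its underside. The blade starts on its top, length across the 51 mm side.
- holder: Fixed blade holder; origin under the pedestal's centre, on the worktop. Dark foot plate 12 mm high, x -50 to 80, y -50 to 50 mm; grey pedestal 52 (x) x 34 mm (y), its top (the bed) 40 mm up. The blade overhangs the bed at both ends, so fingers on its ends pass down beside the pedestal. Blade against holder: keep below 25 N.
- bed (a point): Centre of the bed's top, axes as the holder's. Back fence (face at x +20 mm) and two front lugs (faces at x -20) stand 4.5 mm up: a channel along y, open-ended. The blade lies in it, axes as the holder's (notch to +x). One rigid brass pin, 6 mm across, 6.5 mm high, stands at x +12 mm and anywhere from y -11 to +11 mm: its y is not reported and must be felt (or seen).
- keeper (a joint): Angle of the keeper, a flat aluminium arm swinging level on a post behind the bed. 0: shut, on its stop, pointing to the holder's -x, end pad over the blade. Starts open at 1.6 to 2.1 (limit 2.2). At q the knob is at pivot + 56 mm x (-cos q, -sin q) in the holder's x, y. Stays where left; 1 N at the knob moves it. Its pad passes 1.5 mm above a seated blade; an unseated blade blocks it.
- keeper_pivot (a point): On the keeper's axis at the underside of its arm: 58 mm behind the holder's origin (x = +58, y = 0), 47.5 mm above the worktop; axes as the holder's.
- keeper_knob (a point): Middle of the upright red knob at the keeper's end, a cylinder 11 mm across and 28 mm high that can be pinched from above; it stands on the arm's end, 14 mm below this point, and its top is 14 mm above this point. Pinched, it may turn between the fingers.
- loupe: Black loupe, 38 mm across, 32 mm high, loose; origin at the centre of its underside. Leave alone.
- dial_indicator: White dial indicator lying flat, 109 x 58 x 24 mm, loose; origin at the centre of its underside. Leave alone.
- marker_pen: White and black marker pen, 135 mm long, 17 mm thick, loose; origin at the centre of its underside. Leave alone.
There are look-alikes about, which are no part of the job. There is more than one size of the blade; the job needs the middle-sized.

How it is judged (in metres and radians):
On the way, in this order (a step that is already met when the one before it is completed fails the run):
1. The blade lies flat on the bed with the pin in its notch, the keeper still open (z of blade in the frame of bed between -0.002 and 0.0015 m and horizontal distance between blade and bed below 0.015 m and angle between blade's own z axis and vertical below 0.06 rad and angle between the x axis of blade and the x axis of bed, either way round below 0.2 rad and value of joint keeper above 0.8 rad), for 0.2 s.
2. The keeper is shut over the seated blade (value of joint keeper below 0.12 rad), for 0.2 s.
At the end, for the whole second after the job is handed in: The blade lies at rest, bevel up, flat on the bed (underside within 1.5 mm, tilt under 0.06 rad, which is only possible with the pin in the notch), its centre within 15 mm of the bed's centre, turned less than 0.2 rad from the holder; the keeper is shut (under 0.12 rad) (z of blade in the frame of bed between -0.002 and 0.0015 m and horizontal distance between blade and bed below 0.015 m and angle between blade's own z axis and vertical below 0.06 rad and angle between the x axis of blade and the x axis of bed, either way round below 0.2 rad and value of joint keeper below 0.12 rad and linear speed of blade below 0.01 m/s and angular speed of blade below 0.1 rad/s); the robot touches nothing.
It fails at once if The blade is forced against the holder with more than 25 N (contact force between blade and holder above 25 N).
It fails at once if The loupe, dial indicator or pen is moved more than 20 mm (distance of any of loupe, dial_indicator, marker_pen from where it was at the start of the episode above 0.02 m).
It also fails if it takes over 64 s, if anything falls off the work surface, if the arm or the gripper's body presses on something with over 40 N, if the wrist force passes 120 N, or if a joint passes its speed limit or range.

## Robot

A 6-joint arm with a two-finger parallel gripper is mounted at the origin on a cart in front of the work surface, level with it; the furniture and walls round the work are solid. World frame = base frame: x ahead of the robot, y to its left, z up, the work surface at z = 0. Lengths are in mm, angles in rad, forces in N, time in s.
With the tool pointing down it reaches from about 350 to 975 mm from the base axis. Payload 17.4 kg.
Tool frame: the origin (TCP) lies at the very end of the fingers, on their centre line; the grasp point (between the pads) lies 19 mm behind it (robot.grip_point_offset is the distance from the TCP to the grasp point, in mm); z points along the fingers, y is the line along which they close (so a half turn about z gives the same grasp; the last joint's range is limited). The gripper opens to 85 mm and grips with 20 to 120 N. Pads are 22 mm wide; open, the fingers measure 114 mm over their backs; the gripper's body (76 mm by 85 mm) begins 54 mm behind the grasp point. The pads swing forward as they close: fully open they stand 13 mm farther back than shut.
Start: joints at [1.068, 0.116, 1.442, -0, 1.584, -0.038], TCP at [302.573, 603.392, 231.303] pointing down, gripper open.
Joint ranges: [-2.83, 2.83], [-0.83, 2.19], [0.07, 2.5], [-1.14, 4.28], [0.01, 3], [-2.97, 2.97]. Speed limits (rad/s): [1.89, 1.89, 2.22, 3.14, 3.14, 3.14].

## Interface

Orientations are given as [roll, pitch, yaw] about the fixed x, y, z axes, in that order (R = Rz(yaw) Ry(pitch) Rx(roll)).
In Python, from rig import status, cams, robot gives the robot as it stands.
- The arm moves only by the tool carry_out, never from a script. Its argument "deltas" is a list of rows, each a list of 3 entries, a list of its own where there are three numbers: the shift along the tool's x, y, z as a fraction of full scale, then the turn, a rotation vector about the tool's x, y, z as a fraction of full scale, then the gripper's target within -1 to 1 (fully open at 1, half-way at 0, shut at -1). In form: [[[dx, dy, dz], [wx, wy, wz], grip], ...]. A call has 1 to 12 rows; each row is the pose to reach, as a shift and turn from the pose commanded when the call began, along the tool's axes at that moment, turning the shorter way round; what a row does not reach only later rows make up. Full scale, the value 1, is 25 cm for a shift and 360 degrees for a turn. A row lasts 1/10 s, in which the tool goes at most 50 mm and 8.59 degrees, less where a joint would pass 70% of its speed; a pose out of reach is approached as far as the arm can. A call with a number of a shift or a turn outside -1 to 1 is refused whole. A call with a gripper value outside its range is refused whole. The fingers move at their own pace and stop on an object; the grip force is fixed at half the most. Time passes only in rows, so rows that repeat a pose let the fingers close. It gives the time, the measured TCP pose, the force, the opening and the grip force at its end, in the units of the state.
- status.state(): the state, without advancing time (a new reading comes with each control period).
- cams.snapshot(name): name is "scene" or "top" or "wrist"; returns the picture (384x512x3 uint8, blue, green, red); there is no depth.
- cams.calibration(name): a dict with "fov_y" (degrees; the focal length in pixels is half the picture's height over the tangent of half this angle, whatever the lens; pixels are square), "cx", "cy" (the principal point, pixels), "k1" (the pictures are not rectified: a ray, as slopes to the right and down, at radius r is drawn at 1 + k1 r^2 times it, then the intrinsics apply), "view" (4x4, takes a point from world to camera coordinates). Camera axes: x right, y up, looking along -z (the intrinsics and any distortion apply to the point x, -y, -z); pixel columns grow to the right and rows downward; lengths in mm; the calibration is good to about 2 mm. A picture is of the moment at which its call begins: read the wrist's pose just before it. calibration takes no time and is no camera call; for the wrist camera it gives the pose at the moment of the call.
- robot.job_done(): hands the job in; it is judged then, once.
The state is a dict: "time_s": time; "joints": joint angles; "dq": joint speeds; "joint_torque": joint torques, N m; "ee_pos": TCP position; "ee_rot": TCP orientation; "contact_force": force on the tool from outside, world axes, zero at the start; "torque": the same for the moment, N m; "finger_gap": finger opening in mm; "grip_force": force on a finger pad.
Only numpy, scipy, OpenCV 4.12 (cv2) and the standard library are available. Lean on these libraries where they do the work, as an engineer would, in place of code of your own. Each camera call takes 0.05 s, during which the arm holds its last target. There are 200 camera calls.

## Working session

There is one attempt and no reset: what is moved stays moved. The work goes in short steps, Python scripts to look and compute and a tool call to move; the robot and the scene stay as the last step left them, time stands still between calls to the robot, and variables do not carry over. Pictures are saved under pics/ and viewed, at most 10 in all, crops included, and the job is handed in when it is done.

Besides the shell and the picture viewer there is one more tool, called after "Request:" by a JSON object that holds its "api" and its "payload", one argument or row to a line. carry_out: Moves the arm, as the interface text tells. Its arguments: {"type":"object","properties":{"deltas":{"type":"array","items":{"type":"array"}}},"required":["deltas"]}

```bash
ls; mkdir -p pics; cat > h.py <<'E'
import numpy as np, cv2
from rig import status, cams, robot
from scipy.spatial.transform import Rotation as R
def K(c):
    f=192/np.tan(np.radians(c['fov_y'])/2); return f
def proj(c,P):
    P=np.atleast_2d(P).astype(float); V=np.array(c['view']); p=P@V[:3,:3].T+V[:3,3]
    s=np.c_[p[:,0],-p[:,1]]/-p[:,2:3]; r2=(s**2).sum(1,keepdims=True)
    return s*(1+c['k1']*r2)*K(c)+[c['cx'],c['cy']]
def unproj(c,px,z):
    d=(np.atleast_2d(px).astype(float)-[c['cx'],c['cy']])/K(c); s=d.copy()
    for _ in range(30): s=d/(1+c['k1']*(s**2).sum(1,keepdims=True))
    V=np.array(c['view']); o=-V[:3,:3].T@V[:3,3]
    D=np.c_[s[:,0],-s[:,1],-np.ones(len(s))]@V[:3,:3]
    return o+D*((z-o[2])/D[:,2])[:,None]
def snap(n,f,crop=None,s=1):
    c=cams.calibration(n); im=cams.snapshot(n); cv2.imwrite(f'pics/{f}_raw.png',im)
    return c,im
E
python3 - <<'E'
from h import *
print(status.state())
a=cams.snapshot('top');cv2.imwrite('pics/top0.png',a);cv2.imwrite('pics/top0v.png',cv2.resize(a,(800,600),interpolation=cv2.INTER_CUBIC))
b=cams.snapshot('scene');cv2.imwrite('pics/scene0.png',b)
for n in('top','scene','wrist'):print(n,cams.calibration(n))
E
```

```text
pics
{'time_s': 0.0, 'joints': array([ 1.06818649e+00,  1.16459980e-01,  1.44230130e+00,  4.64752956e-06,
        1.58403202e+00, -3.78340047e-02]), 'dq': array([ 2.70714430e-04, -4.26688231e-04,  6.74147380e-05,  1.69532953e-04,
       -3.53763422e-04, -7.92903154e-04]), 'joint_torque': array([-1.27435411e-03, -7.31967044e+01, -6.32500577e+01,  5.51112623e-05,
        6.19512182e-03,  3.25687279e-05]), 'ee_pos': array([302.47361687, 603.19484538, 230.55734577]), 'ee_rot': array([-3.14039305e+00, -5.00581478e-05,  2.67681685e+00]), 'contact_force': array([-0.3945999 ,  0.58346488, -0.60047246]), 'torque': array([-0.01594476, -0.00586024, -0.01270485]), 'grip_force': 0.0, 'finger_gap': 85.3029750877587}
top {'fov_y': 47.48857721867387, 'cx': 254.4908696264051, 'cy': 185.20029599094931, 'k1': -0.10217205585163858, 'view': array([[ 1.24495535e-02, -9.99798630e-01,  1.57387491e-02,
         1.81177220e+02],
       [ 9.82841323e-01,  1.51322576e-02,  1.83831307e-01,
        -5.51552727e+02],
       [-1.84032451e-01,  1.31800753e-02,  9.82831798e-01,
        -8.45338846e+02],
       [ 0.00
[... 301 characters left out ...]
-01,  5.72471807e-01,  7.39522387e-01,
        -3.74198484e+02],
       [-4.00384394e-01, -6.21825643e-01,  6.73071472e-01,
        -5.81344260e+02],
       [ 0.00000000e+00,  0.00000000e+00,  0.00000000e+00,
         1.00000000e+00]])}
wrist {'fov_y': 58.84806797251581, 'cx': 258.9340235768908, 'cy': 188.17963569478857, 'k1': -0.07070912067310398, 'view': array([[ 4.47538395e-01,  8.94264175e-01, -9.85343806e-04,
        -6.74992627e+02],
       [-8.54852275e-01,  4.27490513e-01, -2.94073885e-01,
         3.80542026e+01],
       [-2.62558515e-01,  1.32451678e-01,  9.55782182e-01,
        -3.78613872e+02],
       [ 0.00000000e+00,  0.00000000e+00,  0.00000000e+00,
         1.00000000e+00]])}
```

View pics/top0v.png

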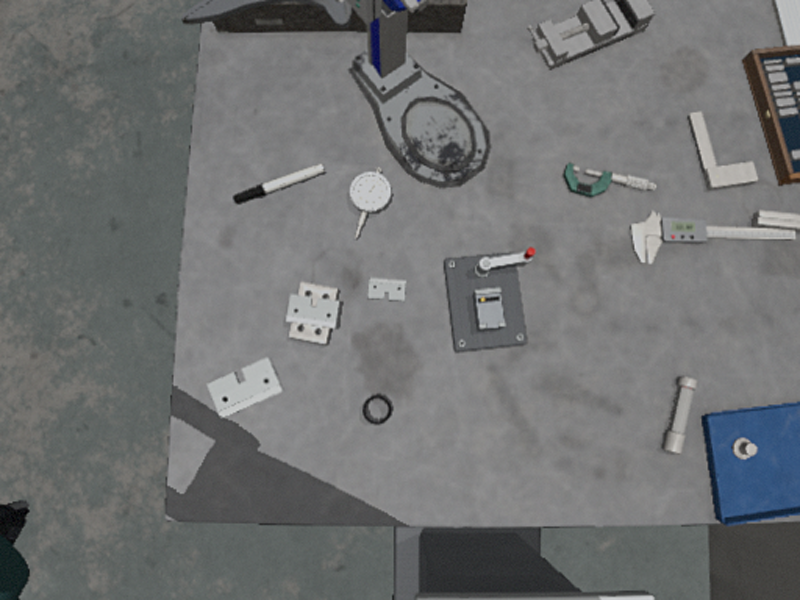

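View pics/scene0.png

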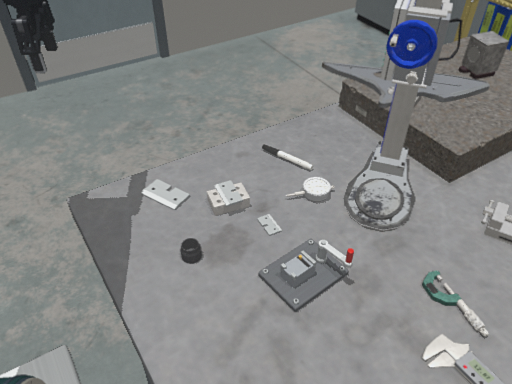

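The top view shows the gauge block with the blade at about (314,313) of the enlarged picture, notch upward. The holder is at (485,300) with the pin (yellow) near (482,298), and the keeper is open to the right with its red knob at (530,253). Next I'll enlarge crops.

```bash
python3 - <<'E'
from h import *
a=cv2.imread('pics/top0.png')
A=cv2.resize(a[172:227,176:231],None,fx=10,fy=10,interpolation=cv2.INTER_CUBIC)[:,:395]
B=cv2.resize(a[155:230,280:345],None,fx=8,fy=8,interpolation=cv2.INTER_CUBIC)
A=cv2.resize(a[175:225,180:220],None,fx=9,fy=9,interpolation=cv2.INTER_CUBIC)
B=cv2.resize(a[158:224,283:344],None,fx=7,fy=7,interpolation=cv2.INTER_CUBIC)
C=np.zeros((470,800,3),np.uint8);C[:450,:360]=A;C[:462,365:792]=B
cv2.imwrite('pics/c1.png',C)
E
```

```text
(no output)
```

View pics/c1.png

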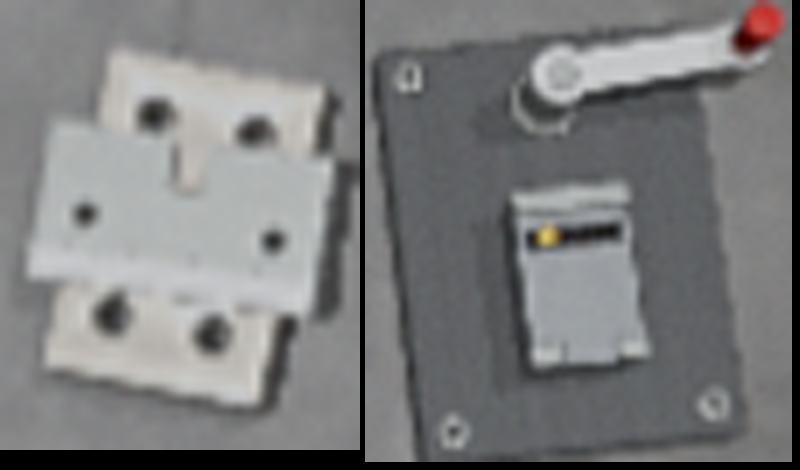

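The blade corners in the left crop are about (55,120), (335,162), (310,318) and (28,278). In the right crop the pin is at about (547,236) inside the dark slot, and the knob top is at about (765,18).

```bash
python3 - <<'E'
from h import *
c=cams.calibration('top')
def A(p,z): return unproj(c,(np.array(p)+.5)/9-.5+[180,175],z)
def B(p,z): return unproj(c,(np.array(p)-[365,0]+.5)/7-.5+[283,158],z)
np.set_printoptions(precision=1,suppress=True)
b=A([[55,120],[335,162],[310,318],[28,278]],30); print('blade',b)
print(b.mean(0),[np.linalg.norm(b[i]-b[i-1]) for i in range(4)],[np.degrees(np.arctan2(*(b[i]-b[j])[[1,0]])) for i,j in((0,1),(3,2),(0,3),(1,2))])
print('notch',A([[190,170]],30))
k=A([[112,45],[330,88],[262,408],[45,365]],25);print('block',k,k.mean(0))
f=B([[375,58],[745,430]],12);print('foot',f, f.mean(0))
s=B([[408,77],[453,432],[713,404]],12);print('screw',s,s[[0,2]].mean(0))
bd=B([[513,205],[628,195],[643,352],[535,362]],44.5);print('bedtop',bd,bd.mean(0))
print('slot',B([[528,240],[620,231]],40),'pin',B([[547,236]],46.5),'knob',B([[765,18]],75.5),'piv',B([[560,72]],54))
E
```

```text
blade [[544.7 332.6  30. ]
 [535.8 267.1  30. ]
 [499.3 271.9  30. ]
 [507.5 337.4  30. ]]
[521.8 302.3  30. ] [np.float64(37.474313736976946), np.float64(66.08414319124552), np.float64(36.84826328590404), np.float64(65.99803088493941)] [np.float64(82.265012144163), np.float64(82.80800862833856), np.float64(-7.280142942553672), np.float64(-7.410923692638863)]
notch [[533.4 300.8  30. ]]
block [[563.7 320.7  25. ]
 [554.2 269.2  25. ]
 [478.8 282.8  25. ]
 [488.  333.4  25. ]] [521.2 301.5  25. ]
foot [[599.5 125.1  12. ]
 [485.7  12.5  12. ]] [542.6  68.8  12. ]
screw [[593.7 114.9  12. ]
 [484.1 101.5  12. ]
 [493.5  22.2  12. ]] [543.6  68.6  12. ]
bedtop [[548.   86.9  44.5]
 [551.6  52.7  44.5]
 [504.8  49.   44.5]
 [501.4  80.8  44.5]] [526.4  67.4  44.5]
slot [[538.4  82.   40. ]
 [541.5  54.5  40. ]] pin [[538.5  77.2  46.5]] knob [[598.5  17.1  75.5]] piv [[586.4  73.9  54. ]]
```

```bash
cat >> h.py <<'E'
def go(x,y,z,yawdeg):
    s=status.state(); R0=R.from_euler('xyz',s['ee_rot'])
    d=R0.inv().apply(np.array([x,y,z])-s['ee_pos'])/250
    w=(R0.inv()*R.from_euler('xyz',[np.pi,0,np.radians(yawdeg)])).as_rotvec()/(2*np.pi)
    print('d',d.round(5),'w',w.round(5),'at',s['ee_pos'].round(1),np.degrees(s['ee_rot']).round(2),'F',s['contact_force'].round(1),'gap',round(s['finger_gap'],1),'grip',round(s['grip_force'],1),'t',round(s['time_s'],2))
E
python3 -c "
from h import *
go(522,302,130,172.6)"
```

```text
d [-1.32503 -0.68312  0.40308] w [-1.700e-04 -4.000e-05 -5.342e-02] at [302.5 603.2 230.6] [-179.94   -0.    153.37] F [ 0.4 -0.6 -0.4] gap 85.1 grip 0.0 t 0.1
```

Request:
{"api": "carry_out", "payload": {
  "deltas": [
    [[-0.2,-0.1,0],[0,0,-0.02],1],
    [[-0.4,-0.2,0],[0,0,-0.04],1],
    [[-0.6,-0.3,0],[0,0,-0.0534],1],
    [[-0.8,-0.4,0],[0,0,-0.0534],1],
    [[-0.9,-0.5,0],[0,0,-0.0534],1],
    [[-0.9,-0.5,0],[0,0,-0.0534],1],
    [[-0.9,-0.5,0],[0,0,-0.0534],1],
    [[-0.9,-0.5,0],[0,0,-0.0534],1]
  ]
}}

```text
time_s: 0.9
ee_pos: [447.4, 391.4, 231.2]
ee_rot: [3.141, -0.0, 3.012]
contact_force: [0.3, 0.0, 0.9]
finger_gap: 85.5
grip_force: 0.0
```

```bash
python3 -c "
from h import *
go(522,302,130,172.6)"
```

```text
d [-0.34232 -0.31631  0.4046 ] w [ 3.e-05 -5.e-05 -1.e-05] at [447.4 391.4 231.2] [ 1.7999e+02 -2.0000e-02  1.7260e+02] F [0.3 0.  0.9] gap 85.5 grip 0.0 t 0.9
```

Request:
{"api": "carry_out", "payload": {
  "deltas": [
    [[-0.2,-0.2,0.1],[0,0,0],1],
    [[-0.342,-0.316,0.2],[0,0,0],1],
    [[-0.342,-0.316,0.404],[0,0,0],1],
    [[-0.342,-0.316,0.404],[0,0,0],1],
    [[-0.342,-0.316,0.404],[0,0,0],1],
    [[-0.342,-0.316,0.404],[0,0,0],1]
  ]
}}

```text
time_s: 1.5
ee_pos: [522.0, 303.0, 131.7]
ee_rot: [3.141, 0.0, 3.014]
contact_force: [-0.5, -0.1, -0.0]
finger_gap: 85.4
grip_force: 0.0
```

```bash
python3 - <<'E'
from h import *
go(522,302,12,172.6)
c=cams.calibration('wrist');im=cams.snapshot('wrist');np.save('pics/w1c.npy',c)
cv2.imwrite('pics/w1.png',im)
print(proj(c,[[522,302,30],[522,302,0],[545,333,30],[536,267,30]]))
cv2.imwrite('pics/w1v.png',cv2.resize(im,(800,600),interpolation=cv2.INTER_CUBIC))
E
```

```text
d [-3.8000e-04 -4.1800e-03  4.7878e-01] w [1.1e-04 7.0e-05 1.9e-04] at [522.  303.  131.7] [1.7996e+02 3.0000e-02 1.7267e+02] F [-0.5 -0.1 -0. ] gap 85.4 grip 0.0 t 1.5
[[256.80213878 188.85874296]
 [256.99262284 178.18207874]
 [300.78074184 212.37950465]
 [213.83785928 211.71869538]]
```

View pics/w1v.png

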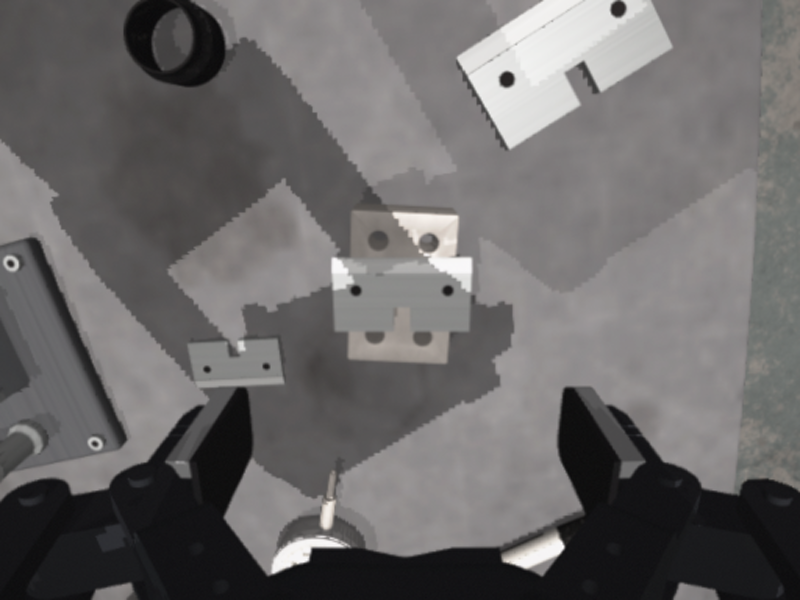

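The wrist view shows the blade's corners at (332,258), (471,258), (470,331) and (333,330) in the 800 px view, with the notch at (401,318). The fingertips are at about (245,390) and (565,390).

```bash
python3 - <<'E'
from h import *
np.set_printoptions(precision=1,suppress=True)
c=np.load('pics/w1c.npy',allow_pickle=True).item()
p=(np.array([[332,258],[471,258],[470,331],[333,330],[402,307],[402,331]])+.5)*.64-.5
b=unproj(c,p,30);print(b,b[:4].mean(0),[np.degrees(np.arctan2(*(b[i]-b[j])[[1,0]])) for i,j in((1,0),(2,3),(3,0),(2,1))])
# fingertip projection for candidate heights
T=R.from_euler('xyz',np.radians([180,0,172.67]))
for dz in(0,-5,-10,-15):
  print(dz,(proj(c,np.array([522,303,131.7])+T.apply([[11,s*42.6,dz] for s in(1,-1)]+[[-11,s*42.6,dz] for s in(1,-1)]))+.5)/.64)
E
```

```text
[[499.6 272.   30. ]
 [507.9 336.7  30. ]
 [544.4 332.9  30. ]
 [535.3 266.4  30. ]
 [527.9 301.5  30. ]
 [540.1 299.9  30. ]] [521.8 302.   30. ] [np.float64(82.70047967310924), np.float64(82.2545476136585), np.float64(-8.823007315365473), np.float64(-5.952069413357318)]
0 [[549.3 362.7]
 [257.8 362.6]
 [543.  428.6]
 [264.1 428.5]]
-5 [[553.8 370.1]
 [253.2 369.9]
 [547.1 437.5]
 [260.  437.4]]
-10 [[558.6 377.9]
 [248.3 377.7]
 [551.4 447. ]
 [255.5 446.9]]
-15 [[563.7 386.2]
 [243.1 386. ]
 [556.  457.1]
 [250.9 456.9]]
```

Request:
{"api": "carry_out", "payload": {
  "deltas": [
    [[0,-0.004,0.2],[0,0,0],1],
    [[0,-0.004,0.35],[0,0,0],1],
    [[0,-0.004,0.43],[0,0,0],1],
    [[0,-0.004,0.47],[0,0,0],1],
    [[0,-0.004,0.49],[0,0,0],1],
    [[0,-0.004,0.49],[0,0,0],1],
    [[0,-0.004,0.49],[0,0,0],1],
    [[0,-0.004,0.49],[0,0,0],0],
    [[0,-0.004,0.49],[0,0,0],0],
    [[0,-0.004,0.49],[0,0,0],0],
    [[0,-0.004,0.49],[0,0,0],0],
    [[0,-0.004,0.49],[0,0,0],0]
  ]
}}

```text
time_s: 2.75
ee_pos: [522.7, 300.8, 9.3]
ee_rot: [3.14, 0.001, 3.012]
contact_force: [-2.5, -1.0, 8.3]
finger_gap: 64.0
grip_force: 64.7
```

```bash
python3 -c "
from h import *
go(522,302,60,172.6)"
```

```text
d [ 0.00327  0.00474 -0.20265] w [ 1.8e-04  2.2e-04 -3.0e-05] at [522.7 300.8   9.3] [1.7994e+02 8.0000e-02 1.7259e+02] F [-2.5 -1.   8.3] gap 64.0 grip 64.7 t 2.75
```

Request:
{"api": "carry_out", "payload": {
  "deltas": [
    [[0,0,-0.05],[0,0,0],0],
    [[0,0,-0.2],[0,0,0],0],
    [[0,0,-0.36],[0,0,0],0],
    [[0,0,-0.36],[0,0,0],0],
    [[0,0,-0.36],[0,0,0],0],
    [[0,0,-0.36],[0,0,0],0]
  ]
}}

```text
time_s: 3.35
ee_pos: [521.7, 300.2, 97.1]
ee_rot: [-3.141, -0.001, 3.012]
contact_force: [0.6, -0.4, -2.3]
finger_gap: 63.9
grip_force: 66.7
```

```bash
python3 -c "
from h import *
go(527,76,100,186.5)"
```

```text
d [-0.1366  -0.88653 -0.01131] w [-9.000e-05 -1.600e-04 -3.863e-02] at [521.7 300.2  97.1] [-1.7996e+02 -5.0000e-02  1.7259e+02] F [ 0.6 -0.4 -2.3] gap 63.9 grip 66.7 t 3.35
```

```bash
python3 -c "
from h import *
go(605,76,140,186.5)"
```

```text
d [-0.44584 -0.84641 -0.17163] w [-9.000e-05 -1.600e-04 -3.863e-02] at [521.7 300.2  97.1] [-1.7996e+02 -5.0000e-02  1.7259e+02] F [ 0.6 -0.4 -2.3] gap 63.9 grip 66.7 t 3.35
```

Request:
{"api": "carry_out", "payload": {
  "deltas": [
    [[-0.06,-0.12,-0.1],[0,0,-0.01],0],
    [[-0.14,-0.28,-0.17],[0,0,-0.02],0],
    [[-0.23,-0.44,-0.17],[0,0,-0.03],0],
    [[-0.31,-0.6,-0.17],[0,0,-0.0386],0],
    [[-0.38,-0.74,-0.17],[0,0,-0.0386],0],
    [[-0.43,-0.82,-0.17],[0,0,-0.0386],0],
    [[-0.446,-0.846,-0.17],[0,0,-0.0386],0],
    [[-0.446,-0.846,-0.17],[0,0,-0.0386],0],
    [[-0.446,-0.846,-0.17],[0,0,-0.0386],0],
    [[-0.446,-0.846,-0.17],[0,0,-0.0386],0]
  ]
}}

```text
time_s: 4.35
ee_pos: [605.0, 77.5, 140.1]
ee_rot: [3.141, -0.0, -3.027]
contact_force: [0.1, 0.5, -0.7]
finger_gap: 63.8
grip_force: 66.8
```

```bash
python3 - <<'E'
from h import *
go(528,76,100,186.5)
c=cams.calibration('wrist');im=cams.snapshot('wrist');np.save('pics/w2c.npy',c)
cv2.imwrite('pics/w2.png',im)
print(proj(c,[[528,67,40]]))
cv2.imwrite('pics/w2v.png',cv2.resize(im,(800,600),interpolation=cv2.INTER_CUBIC))
E
```

```text
d [0.30671 0.02938 0.16039] w [ 3.0e-05 -7.0e-05  1.6e-04] at [605.   77.5 140.1] [ 1.7999e+02 -3.0000e-02 -1.7344e+02] F [ 0.1  0.5 -0.7] gap 63.8 grip 66.8 t 4.35
[[255.79181088  80.45007284]]
```

View pics/w2v.png

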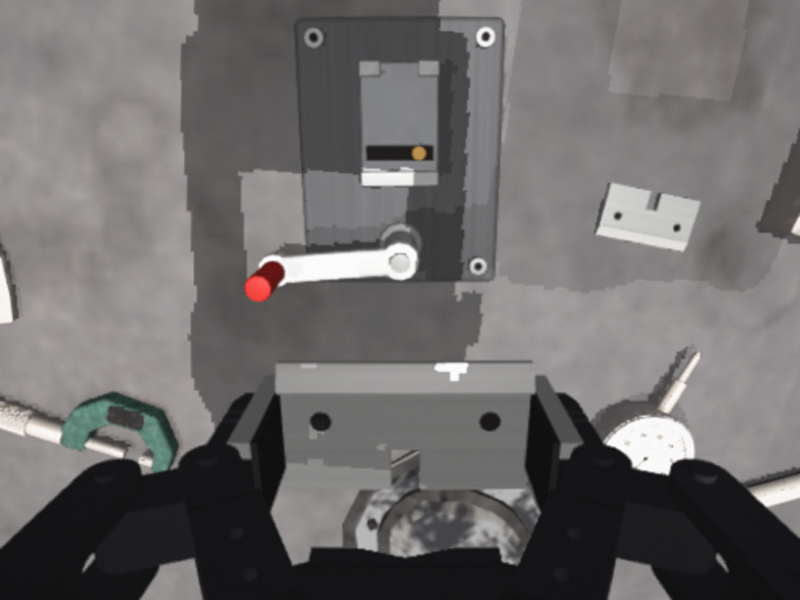

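The bed is clear. The slot spans (366–433,153), the pin top is at (419,153), the lugs are at (359–379,62) and (418–439,62), and the fence's lower corners are at (361,185) and (438,184). The held blade's back corners are at about (283,486) and (527,489), with the notch centred at x≈405.

```bash
python3 - <<'E'
from h import *
np.set_printoptions(precision=1,suppress=True)
c=np.load('pics/w2c.npy',allow_pickle=True).item()
U=lambda p,z:unproj(c,(np.array(p)+.5)*.64-.5,z)
s=U([[313,37],[486,37],[478,267]],12);print('screws',s,'foot c',s[[0,2]].mean(0))
print('yaw',np.degrees(np.arctan2(*(s[2]-s[1])[[1,0]])),np.degrees(np.arctan2(*(s[1]-s[0])[[1,0]]))-90)
bd=U([[359,62],[439,62],[438,184],[361,185]],44.5);print('bed',bd,bd.mean(0))
print('slot',U([[366,153],[433,153],[399.5,153]],40),'pin',U([[419,153]],46.5),U([[258,288]],75.5))
T=R.from_euler('xyz',np.radians([180,0,-173.44])).inv()
bl=U([[283,486],[527,489],[405.5,470],[321,421],[490,421]],160.8);print('blade tool',T.apply(bl-[605,77.5,140.1]))
E
```

```text
screws [[491.9  21.5  12. ]
 [482.6 102.3  12. ]
 [593.4 115.3  12. ]] foot c [542.6  68.4  12. ]
yaw 6.681875215142247 6.5642688236663105
bed [[504.3  47.2  44.5]
 [500.5  80.3  44.5]
 [550.6  86.5  44.5]
 [554.9  52.8  44.5]] [527.5  66.7  44.5]
slot [[541.2  53.4  40. ]
 [537.8  82.8  40. ]
 [539.5  68.1  40. ]] pin [[538.3  76.5  46.5]] [[597.5  17.1  75.5]]
blade tool [[-16.6 -32.6 -20.7]
 [-17.5  33.8 -20.7]
 [-11.2   0.7 -20.7]
 [  3.7 -21.1 -20.7]
 [  3.7  22.6 -20.7]]
```

```bash
python3 -c "
from h import *
go(527.2,74.6,60,186.6)"
```

```text
d [0.31075 0.02448 0.32088] w [ 2.0e-05 -3.0e-05 -1.1e-04] at [605.1  77.4 140.2] [ 1.7999e+02 -1.0000e-02 -1.7344e+02] F [-0.   0.6 -0.1] gap 64.5 grip 66.8 t 4.4
```

Request:
{"api": "carry_out", "payload": {
  "deltas": [
    [[0.15,0.024,0.05],[0,0,0],0],
    [[0.31,0.024,0.1],[0,0,0],0],
    [[0.31,0.024,0.22],[0,0,0],0],
    [[0.31,0.024,0.32],[0,0,0],0],
    [[0.31,0.024,0.32],[0,0,0],0],
    [[0.31,0.024,0.32],[0,0,0],0],
    [[0.31,0.024,0.32],[0,0,0],0]
  ]
}}

```text
time_s: 5.1
ee_pos: [528.5, 73.9, 61.9]
ee_rot: [-3.142, 0.002, -3.028]
contact_force: [0.2, 0.4, -0.8]
finger_gap: 64.0
grip_force: 66.8
```

```bash
python3 -c "
from h import *
go(527.2,74.6,33,186.6)"
```

```text
d [0.00523 0.00347 0.11559] w [-0.       0.00028 -0.00024] at [528.5  73.9  61.9] [-1.8000e+02  1.0000e-01 -1.7349e+02] F [ 0.2  0.4 -0.8] gap 64.0 grip 66.8 t 5.1
```

Request:
{"api": "carry_out", "payload": {
  "deltas": [
    [[0,0,0.05],[0,0,0],0],
    [[0,0,0.09],[0,0,0],0],
    [[0,0,0.107],[0,0,0],0],
    [[0,0,0.107],[0,0,0],0],
    [[0,0,0.107],[0,0,0],0],
    [[0,0,0.107],[0,0,0],0]
  ]
}}

```text
time_s: 5.7
ee_pos: [528.0, 73.5, 33.9]
ee_rot: [-3.142, 0.0, -3.028]
contact_force: [0.1, -0.5, -0.7]
finger_gap: 63.8
grip_force: 66.8
```

```bash
python3 - <<'E'
from h import *
go(527.2,74.6,25,186.6)
im=cams.snapshot('wrist'); cv2.imwrite('pics/w3.png',im)
cv2.imwrite('pics/w3v.png',cv2.resize(im[150:350,130:390],None,fx=3,fy=3,interpolation=cv2.INTER_CUBIC))
E
```

```text
d [0.0026  0.00453 0.03554] w [-0.0e+00  7.0e-05 -3.1e-04] at [528.   73.5  33.9] [-1.8000e+02  2.0000e-02 -1.7351e+02] F [ 0.1 -0.5 -0.7] gap 63.8 grip 66.8 t 5.7
```

View pics/w3v.png

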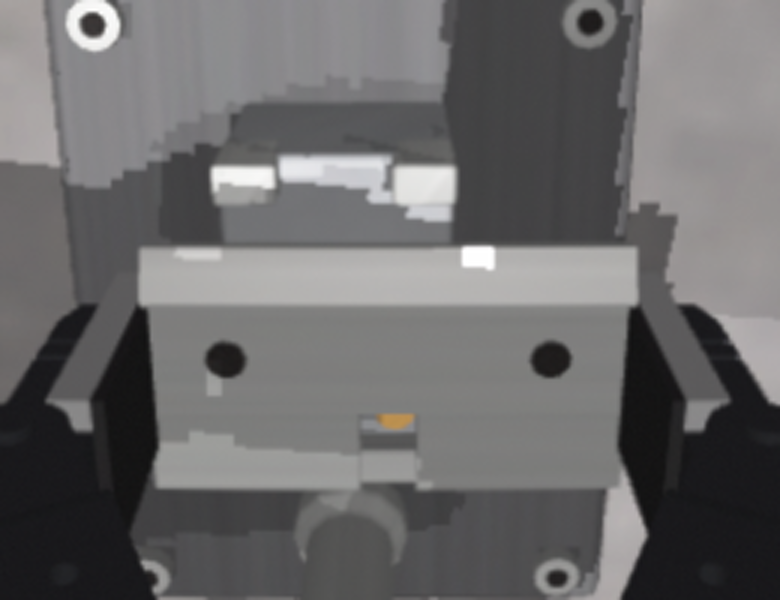

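The pin shows inside the notch at crop (396,421), against a notch centre of about (389,445) spanning 360–418. The blade must shift about 1 mm towards +y.

```bash
python3 - <<'E'
from h import *
np.set_printoptions(precision=1,suppress=True)
go(527.2,74.6,25,186.6)
c=cams.calibration('wrist')
U=lambda p,z:unproj(c,(np.array(p)+.5)/3-.5+[130,150],z)
H=lambda P:R.from_euler('z',-6.6,degrees=True).apply(P-[527.6,66.7,0])
print('notch L,R, back corners',H(U([[360,430],[418,430],[156,488],[621,486],[226,360],[551,360]],54.6)))
print('pin L,R,c',H(U([[376,424],[414,424],[395,424]],46.5)),'fence in back?',H(U([[212,166],[457,166]],44.5)))
E
```

```text
d [0. 0. 0.] w [ 0.  0. -0.] at [528.   73.6  33.9] [ 180.     0.  -173.5] F [ 0.2  0.7 -0.2] gap 64.4 grip 66.8 t 5.75
notch L,R, back corners [[  8.6   3.5  54.6]
 [  8.6  11.5  54.6]
 [ 18.4 -25.6  54.6]
 [ 18.2  40.4  54.6]
 [ -2.4 -14.4  54.6]
 [ -2.3  29.4  54.6]]
pin L,R,c [[13.1  5.6 46.5]
 [13.1 11.2 46.5]
 [13.1  8.4 46.5]] fence in back? [[-26.5 -16.7  44.5]
 [-26.5  16.8  44.5]]
```

Request:
{"api": "carry_out", "payload": {
  "deltas": [
    [[0,0.0036,0],[0,0,0],0],
    [[0,0.0036,0.004],[0,0,0],0],
    [[0,0.0036,0.008],[0,0,0],0],
    [[0,0.0036,0.011],[0,0,0],0],
    [[0,0.0036,0.014],[0,0,0],0],
    [[0,0.0036,0.016],[0,0,0],0],
    [[0,0.0036,0.018],[0,0,0],0],
    [[0,0.0036,0.018],[0,0,0],0]
  ]
}}

```text
time_s: 6.55
ee_pos: [527.6, 74.4, 29.0]
ee_rot: [3.142, -0.0, -3.028]
contact_force: [-1.0, -0.2, -1.9]
finger_gap: 64.4
grip_force: 66.8
```

Request:
{"api": "carry_out", "payload": {
  "deltas": [
    [[0,0,0.003],[0,0,0],0],
    [[0,0,0.006],[0,0,0],0],
    [[0,0,0.009],[0,0,0],0],
    [[0,0,0.011],[0,0,0],0],
    [[0,0,0.013],[0,0,0],0],
    [[0,0,0.014],[0,0,0],0],
    [[0,0,0.014],[0,0,0],0]
  ]
}}

```text
time_s: 7.25
ee_pos: [527.6, 74.4, 25.5]
ee_rot: [-3.142, -0.0, -3.028]
contact_force: [-0.5, 0.4, -1.2]
finger_gap: 63.9
grip_force: 66.8
```

Request:
{"api": "carry_out", "payload": {
  "deltas": [
    [[0,0,0.001],[0,0,0],0],
    [[0,0,0.002],[0,0,0],0],
    [[0,0,0.003],[0,0,0],0],
    [[0,0,0.003],[0,0,0],0],
    [[0,0,0.003],[0,0,0],0]
  ]
}}

```text
time_s: 7.75
ee_pos: [527.7, 74.4, 24.8]
ee_rot: [-3.142, 0.0, -3.028]
contact_force: [0.6, 0.8, -0.7]
finger_gap: 64.1
grip_force: 66.8
```

Request:
{"api": "carry_out", "payload": {
  "deltas": [
    [[0,0,0.001],[0,0,0],0],
    [[0,0,0.002],[0,0,0],0],
    [[0,0,0.002],[0,0,0],0],
    [[0,0,0.002],[0,0,0],0]
  ]
}}

```text
time_s: 8.15
ee_pos: [527.7, 74.5, 24.3]
ee_rot: [-3.142, 0.0, -3.028]
contact_force: [0.2, -0.0, -2.1]
finger_gap: 64.0
grip_force: 66.8
```

Request:
{"api": "carry_out", "payload": {
  "deltas": [
    [[0,0,0.001],[0,0,0],0],
    [[0,0,0.002],[0,0,0],0],
    [[0,0,0.002],[0,0,0],0],
    [[0,0,0.002],[0,0,0],0]
  ]
}}

```text
time_s: 8.55
ee_pos: [527.7, 74.4, 24.0]
ee_rot: [-3.142, 0.0, -3.028]
contact_force: [-1.9, -1.1, 2.4]
finger_gap: 63.9
grip_force: 67.1
```

Request:
{"api": "carry_out", "payload": {
  "deltas": [
    [[0,0,0],[0,0,0],0.6],
    [[0,0,0],[0,0,0],0.7],
    [[0,0,0],[0,0,0],0.85],
    [[0,0,0],[0,0,0],1],
    [[0,0,0],[0,0,0],1],
    [[0,0,0],[0,0,0],1],
    [[0,0,0],[0,0,0],1]
  ]
}}

```text
time_s: 9.25
ee_pos: [527.7, 74.4, 23.8]
ee_rot: [-3.142, -0.0, -3.028]
contact_force: [-0.9, 0.2, -0.2]
finger_gap: 85.0
grip_force: 0.0
```

```bash
python3 - <<'E'
from h import *
go(605,76,140,186.6)
c=cams.calibration('wrist');im=cams.snapshot('wrist'); cv2.imwrite('pics/w4.png',im);np.save('pics/w4c.npy',c)
cv2.imwrite('pics/w4v.png',cv2.resize(im[150:350,130:390],None,fx=3,fy=3,interpolation=cv2.INTER_CUBIC))
E
```

```text
d [-0.30807 -0.02875 -0.46482] w [-0.0e+00 -1.0e-05 -3.1e-04] at [527.7  74.4  23.8] [-180.     -0.   -173.51] F [-0.9  0.2 -0.2] gap 85.0 grip 0.0 t 9.25
```

View pics/w4v.png

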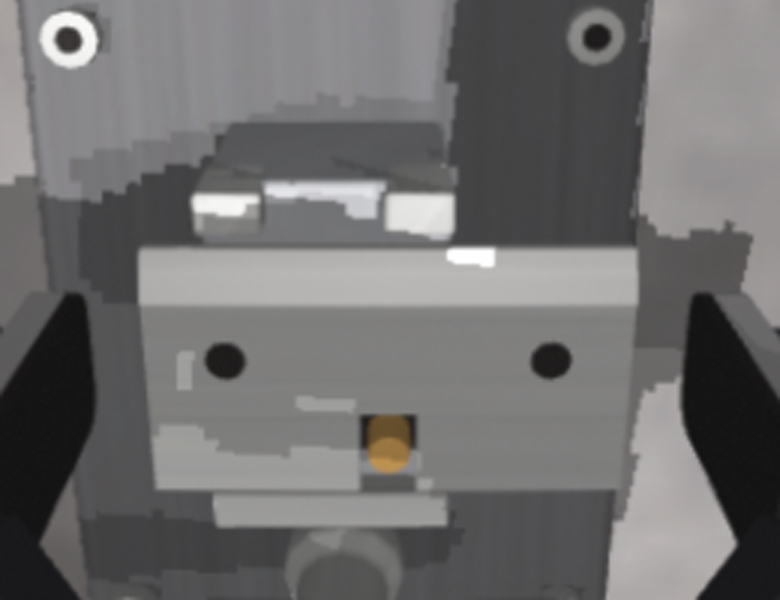

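The blade is seated: the pin sits mid-notch at (389,445), and the fence shows behind it. Next I'll triangulate the knob and plan the swing.

```bash
python3 - <<'E'
from h import *
np.set_printoptions(precision=1,suppress=True)
w=np.load('pics/w2c.npy',allow_pickle=True).item();t=cams.calibration('top')
for z in (70,75.5,81.5,87):
  print(z,'top',unproj(t,[(765-365+.5)/7-.5+283,(18.5)/7-.5+158],z),'wrist',unproj(w,[258.5*.64-.5,288.5*.64-.5],z),
  'piv',unproj(w,[400.5*.64-.5,263.5*.64-.5],z-22))
go(597.6,18,130,186.6)
E
```

```text
70 top [[599.9  15.9  70. ]] wrist [[599.2  15.7  70. ]] piv [[587.2  73.8  48. ]]
75.5 top [[598.5  17.1  75.5]] wrist [[597.5  17.1  75.5]] piv [[585.9  73.7  53.5]]
81.5 top [[597.   18.3  81.5]] wrist [[595.5  18.6  81.5]] piv [[584.4  73.6  59.5]]
87 top [[595.6  19.5  87. ]] wrist [[593.7  20.   87. ]] piv [[583.1  73.5  65. ]]
d [-0.3 -0.3 -0.4] w [-0.  0. -0.] at [527.7  74.4  23.8] [-180.     0.  -173.5] F [-0.5  0.  -0. ] gap 85.4 grip 0.0 t 9.3
```

```bash
python3 - <<'E'
from h import *
go(596.3,18.5,120,186.6)
E
```

```text
d [-0.24748 -0.25328 -0.38484] w [-0.       0.      -0.00032] at [527.7  74.4  23.8] [-180.      0.   -173.51] F [-0.5  0.  -0. ] gap 85.4 grip 0.0 t 9.3
```

Request:
{"api": "carry_out", "payload": {
  "deltas": [
    [[0,0,-0.1],[0,0,0],1],
    [[0,0,-0.25],[0,0,0],1],
    [[0,0,-0.385],[0,0,0],0.3],
    [[-0.1,-0.1,-0.385],[0,0,0],0],
    [[-0.2,-0.2,-0.385],[0,0,0],0],
    [[-0.247,-0.253,-0.385],[0,0,0],0],
    [[-0.247,-0.253,-0.385],[0,0,0],0],
    [[-0.247,-0.253,-0.385],[0,0,0],0],
    [[-0.247,-0.253,-0.385],[0,0,0],0],
    [[-0.247,-0.253,-0.385],[0,0,0],0],
    [[-0.247,-0.253,-0.385],[0,0,0],0]
  ]
}}

```text
time_s: 10.4
ee_pos: [595.8, 19.0, 120.2]
ee_rot: [-3.142, 0.0, -3.028]
contact_force: [-0.2, -0.1, -0.7]
finger_gap: 42.4
grip_force: 0.0
```

```bash
python3 - <<'E'
from h import *
go(596.3,18.5,58,186.6)
c=cams.calibration('wrist');im=cams.snapshot('wrist'); cv2.imwrite('pics/w5.png',im);np.save('pics/w5c.npy',c)
print(proj(c,[[596.3,18.5,81.5]]))
cv2.imwrite('pics/w5v.png',cv2.resize(im,(800,600),interpolation=cv2.INTER_CUBIC))
E
```

```text
d [-0.00158 -0.00226  0.24887] w [-1.0e-05  3.0e-05 -2.2e-04] at [595.8  19.  120.2] [-1.8000e+02  1.0000e-02 -1.7348e+02] F [-0.2 -0.1 -0.7] gap 42.4 grip 0.0 t 10.4
[[256.84562467 221.70023616]]
```

View pics/w5v.png

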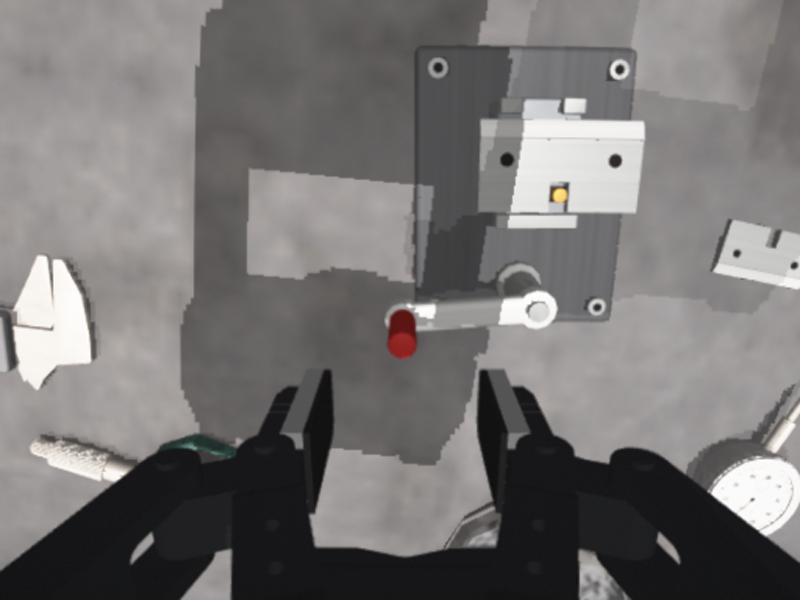

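The knob top is at (402,344), within 1 mm of the prediction, and the blade is still seated. I'll descend and pinch.

Request:
{"api": "carry_out", "payload": {
  "deltas": [
    [[0,-0.001,0.15],[0,0,0],0],
    [[0,-0.001,0.22],[0,0,0],0],
    [[0,-0.001,0.248],[0,0,0],0],
    [[0,-0.001,0.248],[0,0,0],0],
    [[0,-0.001,0.248],[0,0,0],0],
    [[0,-0.001,0.248],[0,0,0],-0.5],
    [[0,-0.001,0.248],[0,0,0],-1],
    [[0,-0.001,0.248],[0,0,0],-1],
    [[0,-0.001,0.248],[0,0,0],-1],
    [[0,-0.001,0.248],[0,0,0],-1],
    [[0,-0.001,0.248],[0,0,0],-1]
  ]
}}

```text
time_s: 11.55
ee_pos: [596.7, 18.0, 59.0]
ee_rot: [-3.141, 0.001, -3.028]
contact_force: [-1.1, -4.4, 6.3]
finger_gap: 8.5
grip_force: 58.6
```

```bash
python3 - <<'E'
from h import *
s=status.state();p=s['ee_pos'];print(s['ee_pos'],s['contact_force'],s['finger_gap'],s['grip_force'])
T=R.from_euler('xyz',s['ee_rot']).inv()
piv=np.array([585.2,73.4]);r=p[:2]-piv;print('r',np.linalg.norm(r))
a=np.radians(6.6)
q0=np.arctan2(-(r[1]*np.cos(a)-r[0]*np.sin(a)),-(r[0]*np.cos(a)+r[1]*np.sin(a)));print('q0',q0)
for q in np.linspace(q0,0,17)[1:]:
    w=R.from_euler('z',a).apply([-56*np.cos(q),-56*np.sin(q),0]); t=np.r_[piv+w[:2],p[2]]
    print(round(q,2),(T.apply(t-p)/250).round(3))
E
```

```text
[596.67050444  17.99630926  58.97604834] [-1.06095038 -4.42801383  6.2857913 ] 8.507871182384948 58.580074310302734
r 56.5786304126256
q0 1.6597553601847859
1.56 [ 0.023  0.001 -0.   ]
1.45 [ 0.047  0.003 -0.   ]
1.35 [ 0.069  0.007 -0.   ]
1.24 [ 0.092  0.013 -0.   ]
1.14 [ 0.113  0.022 -0.   ]
1.04 [ 0.134  0.032 -0.   ]
0.93 [ 0.153  0.045 -0.   ]
0.83 [ 0.171  0.06  -0.   ]
0.73 [ 0.188  0.076 -0.   ]
0.62 [ 0.202  0.094 -0.   ]
0.52 [ 0.215  0.114 -0.   ]
0.41 [ 0.225  0.135 -0.   ]
0.31 [ 0.234  0.156 -0.   ]
0.21 [ 0.24   0.179 -0.   ]
0.1 [ 0.243  0.202 -0.   ]
0.0 [ 0.245  0.225 -0.   ]
```

Request:
{"api": "carry_out", "payload": {
  "deltas": [
    [[0.012,0,0],[0,0,0],-1],
    [[0.023,0.001,0],[0,0,0],-1],
    [[0.047,0.003,0],[0,0,0],-1],
    [[0.069,0.007,0],[0,0,0],-1],
    [[0.092,0.013,0],[0,0,0],-1],
    [[0.113,0.022,0],[0,0,0],-1],
    [[0.134,0.032,0],[0,0,0],-1],
    [[0.153,0.045,0],[0,0,0],-1],
    [[0.171,0.06,0],[0,0,0],-1],
    [[0.171,0.06,0],[0,0,0],-1],
    [[0.171,0.06,0],[0,0,0],-1]
  ]
}}

```text
time_s: 12.65
ee_pos: [551.4, 26.1, 58.9]
ee_rot: [-3.137, -0.002, -3.029]
contact_force: [-11.6, -22.5, 13.2]
finger_gap: 8.9
grip_force: 60.1
```

```bash
python3 - <<'E'
from h import *
s=status.state();p=s['ee_pos'];print(p,s['contact_force'],s['torque'])
T=R.from_euler('xyz',[np.pi,0,-3.028]).inv()
c=np.array([552.5,28.06,0]);piv=np.array([585.2,73.4,0]);a=np.radians(6.6)
for q in np.r_[.83:0:9j,-.03]:
    t=piv+R.from_euler('z',a).apply([-57.8*np.cos(q),-57.8*np.sin(q),0])
    print(round(q,2),(T.apply(t-c)/250).round(3))
E
```

```text
[551.44706253  26.12920503  58.9348577 ] [-11.62788171 -22.51498801  13.24284993] [-3.67298875  1.86780439 -0.23741104]
0.83 [ 0.005 -0.005 -0.   ]
0.73 [0.022 0.012 0.   ]
0.62 [0.037 0.03  0.   ]
0.52 [0.05 0.05 0.  ]
0.42 [0.061 0.072 0.   ]
0.31 [0.069 0.094 0.   ]
0.21 [0.076 0.117 0.   ]
0.1 [0.079 0.141 0.   ]
0.0 [0.081 0.165 0.   ]
-0.03 [0.081 0.172 0.   ]
```

Request:
{"api": "carry_out", "payload": {
  "deltas": [
    [[0.005,-0.005,0],[0,0,0],-1],
    [[0.005,-0.005,0],[0,0,0],-1],
    [[0.022,0.012,0],[0,0,0],-1],
    [[0.037,0.03,0],[0,0,0],-1],
    [[0.05,0.05,0],[0,0,0],-1],
    [[0.05,0.05,0],[0,0,0],-1],
    [[0.05,0.05,0],[0,0,0],-1]
  ]
}}

```text
time_s: 13.35
ee_pos: [537.0, 37.6, 58.8]
ee_rot: [-3.138, -0.003, -3.029]
contact_force: [-17.9, -18.8, 15.8]
finger_gap: 8.7
grip_force: 60.7
```

```bash
python3 - <<'E'
from h import *
go(527,73,58,186.6)
im=cams.snapshot('wrist');b=cams.snapshot('scene')
C=np.zeros((600,800,3),np.uint8);C[:300,:400]=cv2.resize(im,(400,300));C[:,400:]=cv2.resize(b[220:320,250:317+50],(700,600),interpolation=cv2.INTER_CUBIC)[:,100:500]
C[300:,:400]=cv2.resize(cams.snapshot('top')[140:230,260:380],(400,300),interpolation=cv2.INTER_CUBIC)
cv2.imwrite('pics/v6.png',C)
E
```

```text
d [0.02397 0.14506 0.00275] w [-0.00053 -0.00051 -0.0004 ] at [537.   37.6  58.8] [-179.81   -0.18 -173.54] F [-17.9 -18.8  15.8] gap 8.7 grip 60.7 t 13.35
```

View pics/v6.png

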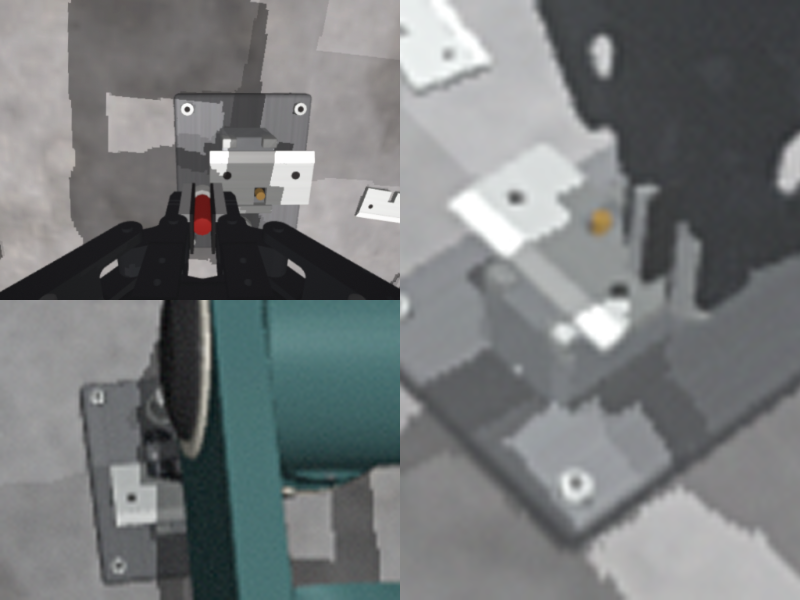

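The blade is still seated with the pin at (600,222) in the right panel, and the keeper is following. The outward force suggests the knob sits a few mm off-centre in the pads, so I'll widen the arc and lift slightly.

```bash
python3 - <<'E'
from h import *
T=R.from_euler('xyz',[np.pi,0,-3.028]).inv()
c=np.array([538.7,39.1,0]);piv=np.array([585.2,73.4,0]);a=np.radians(6.6)
for q in np.r_[.52:0:6j,-.03]:
    t=piv+R.from_euler('z',a).apply([-60*np.cos(q),-60*np.sin(q),0])
    print(round(q,2),(T.apply(t-c)/250).round(3))
E
```

```text
0.52 [ 0.008 -0.004 -0.   ]
0.42 [0.019 0.018 0.   ]
0.31 [0.028 0.041 0.   ]
0.21 [0.034 0.065 0.   ]
0.1 [0.038 0.09  0.   ]
0.0 [0.04  0.115 0.   ]
-0.03 [0.04  0.122 0.   ]
```

Request:
{"api": "carry_out", "payload": {
  "deltas": [
    [[0.008,-0.004,-0.006],[0,0,0],-1],
    [[0.008,-0.004,-0.006],[0,0,0],-1],
    [[0.019,0.018,-0.006],[0,0,0],-1],
    [[0.028,0.041,-0.006],[0,0,0],-1],
    [[0.034,0.065,-0.006],[0,0,0],-1],
    [[0.034,0.065,-0.006],[0,0,0],-1]
  ]
}}

```text
time_s: 14.1
ee_pos: [525.5, 54.4, 59.0]
ee_rot: [-3.141, -0.006, -3.028]
contact_force: [-25.3, -6.2, 9.5]
finger_gap: 8.7
grip_force: 61.6
```

```bash
python3 - <<'E'
from h import *
np.set_printoptions(precision=1,suppress=True)
s=status.state();p=s['ee_pos'];print(p,s['contact_force'],s['torque'])
c=cams.calibration('wrist');im=cams.snapshot('wrist').astype(int);cv2.imwrite('pics/w7.png',im)
m=((im[...,2]>im[...,1]+60)&(im[...,2]>im[...,0]+60));
top=m&(im[...,2]>130);ys,xs=np.nonzero(m);print('red',m.sum(),xs.min(),xs.max(),ys.min(),ys.max())
for y in range(ys.min(),ys.max()+1,3):
  r=np.nonzero(m[y])[0]; print(y,r.min() if len(r) else None,r.max() if len(r) else None,im[y,int(r.mean())] if len(r) else '')
n=proj(c,[[*p[:2],81.5]]);print('TCP axis at 81.5',n, 'at 53.5',proj(c,[[*p[:2],53.5]]))
E
```

```text
[525.5  54.4  59. ] [-25.3  -6.2   9.5] [-1.   4.1  0.1]
red 949 248 269 254 304
254 256 262 [ 26  27 102]
257 251 267 [ 24  25 101]
260 251 267 [ 22  24 101]
263 251 267 [ 23  25 101]
266 250 268 [ 23  25 101]
269 250 268 [ 24  25 102]
272 250 268 [ 23  25 102]
275 250 268 [ 23  25 101]
278 250 268 [ 24  25 102]
281 250 268 [ 23  25 102]
284 249 269 [ 39  41 147]
287 249 269 [ 40  43 159]
290 248 269 [ 38  41 156]
293 248 269 [ 36  39 154]
296 248 269 [ 35  37 152]
299 249 269 [ 34  37 151]
302 251 266 [ 33  35 149]
TCP axis at 81.5 [[257.4 279.6]] at 53.5 [[257.7 247.9]][ WARN:0@0.512] global loadsave.cpp:1063 imwrite_ Unsupported depth image for selected encoder is fallbacked to CV_8U.
```

Request:
{"api": "carry_out", "payload": {
  "deltas": [
    [[0,0,0],[0,0,0],-0.4],
    [[0,0,0],[0,0,0],-0.4],
    [[0,0,0],[0,0,0],-0.4],
    [[-0.016,0.001,0],[0,0,0],-0.4],
    [[-0.016,0.001,0],[0,0,0],-0.4],
    [[-0.016,0.001,0],[0,0,0],-0.4],
    [[-0.016,0.001,0],[0,0,0],-0.4]
  ]
}}

```text
time_s: 14.85
ee_pos: [531.9, 55.3, 59.5]
ee_rot: [3.142, -0.0, -3.028]
contact_force: [-0.6, -0.4, 0.9]
finger_gap: 25.3
grip_force: 0.0
```

```bash
cat > k.py <<'E'
from h import *
np.set_printoptions(precision=1,suppress=True)
s=status.state();p=s['ee_pos'];print(p,s['contact_force'],s['finger_gap'],s['time_s'])
c=cams.calibration('wrist');im=cams.snapshot('wrist').astype(int)
m=((im[...,2]>130)&(im[...,2]>im[...,1]+80)&(im[...,2]>im[...,0]+80));ys,xs=np.nonzero(m)
u=[(xs.min()+xs.max())/2,(ys.min()+ys.max())/2];k=unproj(c,u,81.5)[0];d=k[:2]-[585.2,73.4]
h=R.from_euler('z',-6.6,degrees=True).apply([*d,0])
print(len(xs),xs.min(),xs.max(),ys.min(),ys.max(),'knob',k,'r',np.linalg.norm(d),'q',np.arctan2(-h[1],-h[0]),'knob in tool',R.from_euler('xyz',s['ee_rot']).inv().apply(k-p))
E
python3 k.py
```

```text
[531.9  55.3  59.5] [-0.6 -0.4  0.9] 25.26505012101036 14.85
413 247 270 269 290 knob [532.   55.7  81.5] r 56.081142478248694 q 0.20529405618508037 knob in tool [ -0.2   0.4 -22. ]
```

Request:
{"api": "carry_out", "payload": {
  "deltas": [
    [[0,0,0],[0,0,0],-0.65],
    [[0,0,0],[0,0,0],-0.65],
    [[0.001,0.01,0],[0,0,0],-0.65],
    [[0.002,0.02,0],[0,0,0],-0.65],
    [[0.003,0.03,0],[0,0,0],-0.65],
    [[0.004,0.04,0],[0,0,0],-0.65],
    [[0.004,0.048,0],[0,0,0],-0.65],
    [[0.004,0.053,0],[0,0,0],-0.65],
    [[0.004,0.053,0],[0,0,0],-0.65],
    [[0.004,0.053,0],[0,0,0],-0.65]
  ]
}}

```text
time_s: 15.9
ee_pos: [529.4, 68.3, 59.6]
ee_rot: [3.142, -0.0, -3.028]
contact_force: [-1.1, -2.2, 0.2]
finger_gap: 14.9
grip_force: 0.6
```

```bash
python3 k.py
```

```text
[529.4  68.3  59.6] [-1.1 -2.2  0.2] 14.868283125438008 15.9
406 242 266 269 289 knob [529.5  67.   81.5] r 56.098786564660706 q -3.9637718768072865e-05 knob in tool [  0.   -1.4 -21.9]
```

Request:
{"api": "carry_out", "payload": {
  "deltas": [
    [[0,0.004,0],[0,0,0],-0.65],
    [[0,0.006,0],[0,0,0],-0.65],
    [[0,0.006,0],[0,0,0],-0.65]
  ]
}}

```text
time_s: 16.25
ee_pos: [529.3, 68.8, 59.6]
ee_rot: [-3.14, -0.0, -3.029]
contact_force: [-0.4, -12.2, 1.5]
finger_gap: 15.2
grip_force: 5.5
```

On the stop (12 N). I'll open the fingers, back off and rise.

Request:
{"api": "carry_out", "payload": {
  "deltas": [
    [[0,-0.004,0],[0,0,0],-0.65],
    [[0,-0.006,0],[0,0,0],-0.4],
    [[0,-0.006,0],[0,0,0],-0.3],
    [[0,-0.006,0],[0,0,0],-0.3],
    [[0,-0.006,-0.1],[0,0,0],-0.3],
    [[0,-0.006,-0.25],[0,0,0],-0.3],
    [[0,-0.006,-0.35],[0,0,0],-0.3],
    [[-0.1,-0.006,-0.35],[0,0,0],-0.3],
    [[-0.1,-0.006,-0.35],[0,0,0],-0.3],
    [[-0.1,-0.006,-0.35],[0,0,0],-0.3]
  ]
}}

```text
time_s: 17.25
ee_pos: [554.0, 71.2, 146.6]
ee_rot: [3.141, -0.001, -3.028]
contact_force: [0.1, -0.2, 1.2]
finger_gap: 29.6
grip_force: 0.0
```

```bash
python3 k.py; python3 - <<'E'
from h import *
im=cams.snapshot('wrist');cv2.imwrite('pics/w8v.png',cv2.resize(im,(800,600),interpolation=cv2.INTER_CUBIC))
E
```

```text
[554.   71.2 146.6] [ 0.1 -0.2  1.2] 29.648852160232938 17.25
219 248 264 159 175 knob [528.8  67.1  81.5] r 56.75274126275204 q -0.0047382034885533955 knob in tool [25.4 -1.2 65.1]
```

View pics/w8v.png

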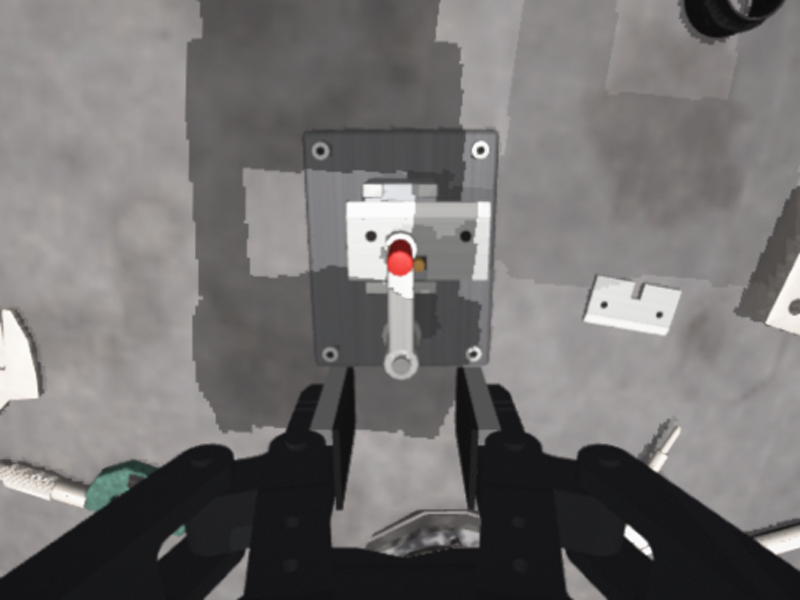

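The blade is seated, with the pin in the notch at (419,265). The keeper is shut straight over it with its knob at (400,258), and the gripper is clear.

```bash
python3 -c "
from rig import robot
print(robot.job_done())"
```

```text
the job is handed in; nothing more can be done
None
```

The blade is seated on the bed with the pin in its notch, the keeper is shut against its stop over it and the gripper is clear; I handed the job in at about 17 s, but no verdict came back.

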